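# Dock, clamp and switch off the wheel's control box

## Task

The potter's wheel control box has come off its bracket: lift it by its handle and set it down (do not drop it) flat in the bracket, its foot lip under the clamp arm. Then push the toggle clamp's handle down past its over-centre point so that the clamp stays locked on the lip, and after that turn only the small inner knob counter-clockwise, all the way to its off stop. The outer ring must stay at its setting throughout, and the other things on the table must be left where they are.

Things in the scene. Friction and masses are not known exactly. Their poses are not given: they have to be found in the camera images.
- control_box: Grey loose box of about 0.72 kg, heaviest under its handle. Body 170 (x) x 104 (y) x 44 mm (z); origin: centre of its underside. Handle on the -x half; on the +x half, at x = 36, y = 0, the concentric outer ring (z = 44 to 58) and inner knob (z = 60 to 94). A small steel stud near the +x end marks where knob and ring point at 0.
- box_handle (a point): Middle of the box's carrying handle, at x = -45, y = 0, z = 87 mm of the box: a dark bar 96 mm long along the box's y, 14 mm thick (x) and 18 mm tall (z = 78 to 96), standing on two thin posts at y = +-41.
- box_lip (a point): Middle of the foot lip's upper face: a flat steel lip, 60 mm wide and 14 mm thick, level with the box's underside, sticking out 38 mm from its -x end. The clamp presses here.
- knob_top (a point): Centre of the inner knob's flat top, on the axis that the knob and the ring share; its z is that axis, upward. The black inner knob is a ribbed upright cylinder of 42 mm diameter and 34 mm height (its foot is 34 mm below this point, 2 mm above the top face of the ring) with a white pointer bar on top.
- speed_knob (a joint): Angle of the inner knob: 0 = off, against a hard stop, with its pointer towards the box's +x end; it grows clockwise seen from above, up to 2.6. It is stiff to turn (about 0.06 N m) and stays where it is left; turn counter-clockwise to reach 0. It starts between 1.0 and 2.2: regrip if one turn of the wrist is not enough.
- limit_ring (a joint): Angle of the outer ring, clockwise seen from above; it starts at 0 and must stay there. The aluminium ring has 88 mm diameter and is 14 mm tall, its top 36 mm below knob_top; it turns very easily (about 0.02 N m), so fingers rubbing on it drag it.
- ring_mark (a point): Dark mark on the ring's top face, 32 mm from its axis; towards the box's +x end at ring angle 0.
- bracket: Steel bracket screwed to the table. Origin: table level, under the centre of the seated box. The box sits with its axes along the bracket's and its origin 10 mm above this one, on the base plate. Rails and stops 14 mm above the plate leave it 5 mm of play on each side; the lip passes between two stubs at the -x end. The clamp stands at x = -150 to -200; open, its raised arm clears a box let straight down.
- clamp_pivot (a point): The axis of the clamp handle, 185 mm from the bracket's origin along its -x, 45 mm above the table; the axis lies along the bracket's y.
- clamp_grip (a point): Point in the clamp handle's rubber grip, 85 mm from the pivot. The grip is 78 mm long (34 to 112 mm from the pivot), 28 mm wide and 16 mm thick. Open, it leans away from the box, 0.95 rad above level; locked, it lies level, pointing away from the box (bracket -x).
- clamp_handle (a joint): Angle of the clamp handle: 0 open, 0.95 locked (hard stop), growing as it is pushed down. A spring throws it back open until 0.65 and pulls it shut beyond that; it takes up to about 10 N at the grip point. Locking swings the clamp arm down so that its rubber pad presses on the box's lip.
- bisque_bowl: White bisque bowl, 130 mm wide, 55 mm high; a bystander, leave it. Origin: centre of its underside.
- glaze_jar: Glaze jar, 70 mm wide, 100 mm high; a bystander, leave it. Origin: centre of its underside.
- brush: Brush lying flat, 200 mm; a bystander, leave it. Origin: centre of its underside.
- wood_rib: Wooden rib, a flat 110 x 55 x 8 mm board; a bystander, leave it. Origin: centre of its underside.
- mug: Terracotta mug, 80 mm wide, 90 mm high; a bystander, leave it. Origin: centre of its underside.
- paddle: Wooden spatula lying flat, 260 mm; a bystander, leave it. Origin: centre of its underside.
- trim_chuck: Waisted terracotta trimming chuck, 90 mm wide, 75 mm high; a bystander, leave it. Origin: centre of its underside.

How it is judged:
By the outcome, as a careful person would: the job done as asked, in the order asked, and still so for the second after the job is handed in, with the robot touching nothing.
It also fails if it takes over 61 s, if anything falls off the work surface, if the arm or the gripper's body presses on something with over 40 N, if the wrist force passes 120 N, or if a joint passes its speed limit or range.

## Robot

A 6-joint arm with a two-finger parallel gripper is mounted at the origin on the work surface. World frame = base frame: x ahead of the robot, y to its left, z up, the work surface at z = 0. Lengths are in m, angles in rad, forces in N, time in s.
With the tool pointing down it reaches from about 0.425 to 1.125 m from the base axis. Payload 14.9 kg.
Tool frame: the origin (TCP) lies midway between the tips of the shut fingers; the grasp point (between the pads) lies 19 mm behind it; z points along the fingers, y is the line along which they close (so a half turn about z gives the same grasp; the last joint's range is limited). The gripper opens to 91 mm and grips with 3 to 60 N. Pads are 32 mm wide; open, the fingers measure 118 mm over their backs; the gripper's body (76 mm by 178 mm) begins 60 mm behind the grasp point.
Start: joints at [1.147, 0.379, 1.734, -0, 1.028, -0.033], TCP at [0.267, 0.647, 0.214] pointing down, gripper open.
Joint ranges: [-2.77, 2.77], [-0.74, 2.19], [0, 2.66], [-1.06, 4.2], [0.31, 2.87], [-3.08, 3.08]. Speed limits (rad/s): [1.89, 1.89, 2.39, 3.14, 3.14, 3.14].

## Interface

Orientations are given as a rotation vector (axis times angle).
In Python, from workcell import arm, vision gives the robot as it stands.
- The arm moves only by the tool apply_moves, never from a script. Its argument "rows" is text: rows parted by semicolons, each of 7 numbers parted by spaces: the shift along the world's x, y, z in units of 0.04 m (1.0 is 0.04 m), then the turn, a rotation vector about the world's x, y, z in units of 0.1 rad (1.0 is 0.1 rad), then the closure, from -1 (fully open) to 1 (shut). In form: dx dy dz ax ay az jaw; .... A call has 1 to 20 rows; each row shifts and turns the commanded pose from where the row before left it; what a row does not reach is not made up. A row lasts 1/10 s, in which the tool goes at most 50 mm and 8.59 degrees, less where a joint would pass 70% of its speed; a pose out of reach is approached as far as the arm can. A call with a number of a shift or a turn outside -1 to 1 is refused whole. A call with a gripper value outside its range is refused whole. The fingers move at their own pace and stop on an object; "newtons" is the grip in N (left out, the last holds). Time passes only in rows, so rows that do not move let the fingers close. It gives the time, the measured TCP pose, the force, the opening and the grip force at its end, in the units of the state.
- arm.get_obs(): the state, without advancing time (a new reading comes with each control period).
- vision.read_camera(name): name is "side" or "top"; returns (picture, depth): 400x640x3 uint8, blue, green, red; 400x640 float32, m along the optical axis (not along the pixel's ray), 0 where there is no reading.
- vision.calibration(name): a dict with "fov_y" (degrees; the focal length in pixels is half the picture's height over the tangent of half this angle, whatever the lens; pixels are square), "cx", "cy" (the principal point, pixels), "eye" and "orientation" of the camera in the world. Camera axes: x right, y down, z forward; pixel columns grow to the right and rows downward; lengths in m; the calibration is good to about 2 mm. A picture is of the moment at which its call begins. calibration takes no time and is no camera call.
- arm.finish_job(): hands the job in; it is judged then, once.
The state is a dict: "clock": time; "qpos": joint angles; "joint_velocities": joint speeds; "tau": joint torques, N m; "tcp_pos": TCP position; "eef_rot": TCP orientation; "contact_force": force on the tool from outside, world axes, zero at the start; "ft_torque": the same for the moment, N m; "grip_width": finger opening in m; "grip_force": force on a finger pad.
Only numpy, scipy, OpenCV 4.12 (cv2) and the standard library are available. Lean on these libraries where they do the work, as an engineer would, in place of code of your own. Each camera call takes 0.05 s, during which the arm holds its last target. There are 200 camera calls.

## Working session

There is one attempt and no reset: what is moved stays moved. The work goes in short steps, Python scripts to look and compute and a tool call to move; the robot and the scene stay as the last step left them, time stands still between calls to the robot, and variables do not carry over. Pictures are saved under pics/ and viewed, at most 10 in all, crops included, and the job is handed in when it is done.

Besides the shell and the picture viewer there is one more tool, called by a JSON object that holds its "method" and its "body", one argument or row to a line. apply_moves: Moves the arm, as the interface text tells. Its arguments: {"type":"object","properties":{"rows":{"type":"string"},"newtons":{"type":"number"}},"required":["rows"]}

```bash
mkdir -p pics
cat > h.py <<'E'
import numpy as np, cv2
from workcell import arm, vision
from scipy.spatial.transform import Rotation as R
def cam(n):
    c=vision.calibration(n); f=200/np.tan(np.radians(c["fov_y"])/2)
    o=np.array(c["orientation"],float)
    M=o if o.shape==(3,3) else (R.from_rotvec(o).as_matrix() if o.size==3 else None)
    return f,c["cx"],c["cy"],np.array(c["eye"]),M
def cloud(n,d):
    f,cx,cy,e,M=cam(n); v,u=np.mgrid[0:400,0:640]
    P=np.stack([(u-cx)/f*d,(v-cy)/f*d,d],-1)@M.T+e
    P[d==0]=np.nan; return P
def ray(n,u,v,z):
    f,cx,cy,e,M=cam(n); r=M@np.array([(u-cx)/f,(v-cy)/f,1]); return e+r*(z-e[2])/r[2]
def proj(n,p):
    f,cx,cy,e,M=cam(n); q=M.T@(np.array(p)-e); return q[0]/q[2]*f+cx,q[1]/q[2]*f+cy
E
python3 - <<'E'
from h import *
for n in("side","top"):
    print(n,vision.calibration(n)); p,d=vision.read_camera(n); cv2.imwrite(f"pics/{n}0.png",p); np.savez(f"{n}0.npz",p=p,d=d)
print(arm.get_obs())
E
```

```text
side {'fov_y': 53.039293116870496, 'cx': 322.7152472350556, 'cy': 196.63783713522926, 'eye': array([-0.07002134, -0.73908905,  1.00748113]), 'orientation': array([-2.21933715,  0.82544154, -0.3366835 ])}
top {'fov_y': 53.64662098546834, 'cx': 316.11225190587345, 'cy': 193.47622411997872, 'eye': array([0.41449527, 0.00673079, 1.29205364]), 'orientation': array([-2.15481365,  2.15489129, -0.14436358])}
{'clock': 0.1, 'qpos': array([ 1.14669913e+00,  3.79380188e-01,  1.73474451e+00, -1.33694078e-05,
        1.02847558e+00, -3.32867719e-02]), 'joint_velocities': array([-0.00016683, -0.00061005, -0.00271516, -0.00042331,  0.00144847,
       -0.00038861]), 'tau': array([ 2.50706587e-03, -7.65036106e+01, -4.35298276e+01,  6.52931537e-02,
        3.97324492e-02,  3.61952038e-05]), 'tcp_pos': array([0.26650527, 0.64688668, 0.21332605]), 'eef_rot': array([-6.09931456e-01, -3.08159382e+00,  1.54552250e-03]), 'contact_force': array([0.07546995, 0.43709636, 0.16390592]), 'ft_torque': array([ 0.01501034, -0.00918472,  0.03072768]), 'grip_force': 0.0, 'grip_width': 0.09119909179268089}
```

View pics/top0.png

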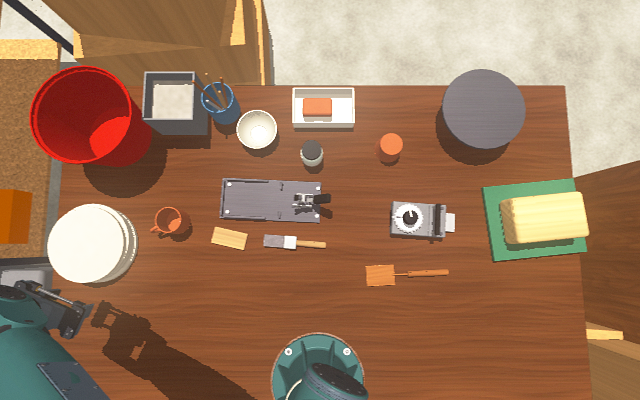

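View pics/side0.png

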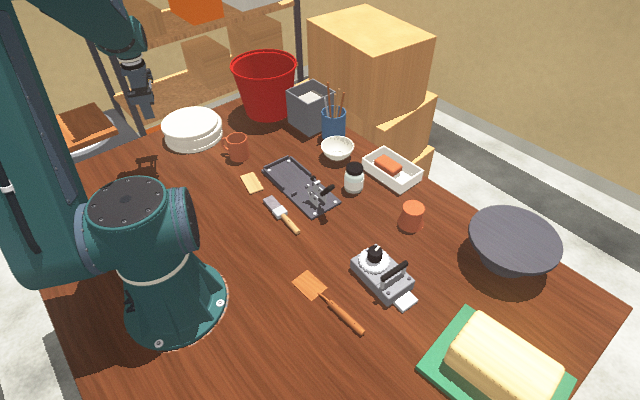

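The top view shows the box near (418,219), with its lip on the right at (450,222) and its knob at (409,217). The bracket is near (270,200), with the clamp at its right end at (312,200). Both +x axes point image-left. Next I'll measure with masks on the depth cloud.

Run:
```python
from h import *
z=np.load("top0.npz"); p,d=z["p"],z["d"]; P=cloud("top",d)
def reg(u0,u1,v0,v1,a,b):
    m=np.zeros(d.shape,bool); m[v0:v1,u0:u1]=1
    return m&(P[...,2]>a)&(P[...,2]<b)
def rect(name,m):
    q=P[m][:,:2]; r=cv2.minAreaRect(q.astype(np.float32)*1000); print(name,m.sum(),np.round(r[0],1),np.round(r[1],1),round(r[2],1),"medz",np.median(P[m][:,2]).round(4))
print("table z",np.nanmedian(P[260:300,200:340,2]))
rect("boxtop",reg(380,465,190,250,.036,.052))
rect("handle",reg(380,465,190,250,.086,.105) & (np.arange(640)[None]>425))
rect("knob",reg(380,430,190,250,.086,.105))
rect("ring",reg(380,432,190,250,.053,.064))
rect("lip",reg(440,465,190,250,.007,.022))
rect("bracket",reg(215,335,172,230,.006,.03))
rect("rails",reg(215,335,172,230,.018,.03))
rect("clamp hi",reg(285,340,172,230,.06,.2))
b=cv2.resize(p[170:250,210:340],None,fx=6,fy=6,interpolation=cv2.INTER_CUBIC)
cv2.imwrite("pics/c1.png",b)
b=cv2.resize(p[190:250,380:465],None,fx=8,fy=8,interpolation=cv2.INTER_CUBIC)
cv2.imwrite("pics/c2.png",b)
for v in (198,200,202): print(v,[tuple((P[v,u]*1000).round(0).astype(int)) for u in range(288,334,3)])
```

```text
table z 0.00016545195451556083
boxtop 953 [ 498.7 -321.7] [171.4 104.5] 85.4 medz 0.0441
handle 165 [ 494.8 -366.1] [15. 92.] 86.2 medz 0.0947
knob 160 [ 501.5 -285.4] [40.9 41.8] 15.2 medz 0.0938
ring 417 [ 501.4 -287.1] [85.5 87.2] 43.5 medz 0.0578
lip 171 [ 519.4 -430.6] [ 28.9 117.7] 87.0 medz 0.0143
bracket 3651 [560.  139.5] [184.3 388.3] 0.1 medz 0.0106
rails 364 [563.6 156.9] [311.1 130.4] 87.2 medz 0.0233
clamp hi 273 [559.2  21.2] [ 43.8 118.1] 4.9 medz 0.1055
198 [(np.int64(569), np.int64(95), np.int64(6)), (np.int64(569), np.int64(85), np.int64(10)), (np.int64(558), np.int64(71), np.int64(97)), (np.int64(556), np.int64(61), np.int64(114)), (np.int64(557), np.int64(52), np.int64(105)), (np.int64(557), np.int64(43), np.int64(105)), (np.int64(558), np.int64(34), np.int64(98)), (np.int64(563), np.int64(26), np.int64(59)), (np.int64(561), np.int64(16), np.int64(73)), (np.int64(559), np.int64(7), np.int64(90)), (np.int64(558), np.int64(-2), np.int64(101)), (np.int64(556), np.int64(-11), np.int64(112)), (np.int64(554), np.int64(-20), np.int64(130)), (np.int64(553), np.int64(-28)
[... 873 characters left out ...]
(95), np.int64(11)), (np.int64(556), np.int64(85), np.int64(7)), (np.int64(555), np.int64(75), np.int64(12)), (np.int64(555), np.int64(65), np.int64(13)), (np.int64(548), np.int64(53), np.int64(75)), (np.int64(547), np.int64(44), np.int64(86)), (np.int64(556), np.int64(36), np.int64(10)), (np.int64(551), np.int64(26), np.int64(53)), (np.int64(556), np.int64(17), np.int64(10)), (np.int64(547), np.int64(7), np.int64(90)), (np.int64(546), np.int64(-2), np.int64(98)), (np.int64(544), np.int64(-11), np.int64(112)), (np.int64(543), np.int64(-20), np.int64(126)), (np.int64(542), np.int64(-29), np.int64(132)), (np.int64(557), np.int64(-42), np.int64(0)), (np.int64(557), np.int64(-52), np.int64(-1))]
```

View pics/c1.png

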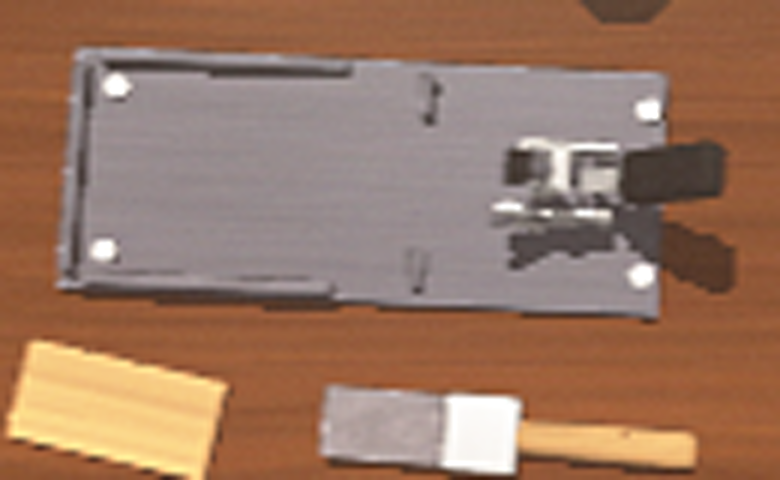

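View pics/c2.png

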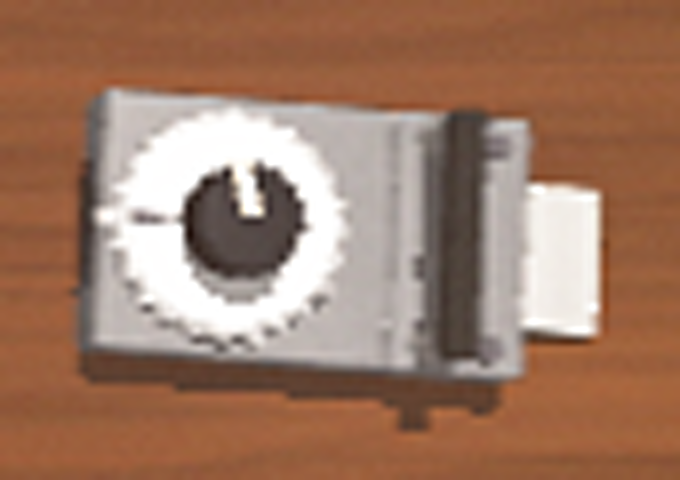

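The crops show the bracket's screws at crop pixels (117,84), (104,250), (648,110) and (641,275). The stop is on the left and the stubs are near (430,100) and (418,270). The box pose is consistent: heading about 85.3°, centre (0.4987, -0.3217), and the knob pointer is about 90° clockwise. Next I'll refine the bracket.

Run:
```python
from h import *
z=np.load("top0.npz"); p,d=z["p"],z["d"]
g=p.min(2).astype(np.uint8); m=np.zeros_like(g); m[172:228,215:330]=(g[172:228,215:330]>190)
n,l,s,c=cv2.connectedComponentsWithStats(m)
for i in range(1,n):
    u,v=c[i]; print("white",s[i][4],c[i].round(1),(ray("top",u,v,.011)[:2]*1000).round(1))
# plate outline: not wood (wood is reddish)
pp=p.astype(int); w=((pp[...,2]-pp[...,0])<25).astype(np.uint8); w[:172]=0;w[228:]=0;w[:,:212]=0;w[:,325:]=0
cn=max(cv2.findContours(w,0,2)[0],key=cv2.contourArea)[:,0]
q=np.array([ray("top",u,v,.010)[:2] for u,v in cn])*1000
print("plate",cv2.minAreaRect(q.astype(np.float32)))
# profiles in tentative frame
a=np.radians(87.5); X=np.array([np.cos(a),np.sin(a)]); Y=np.array([-X[1],X[0]]); O=np.array([.5615,.213])
def prof(fixed,rng,axis,zz):
    out=[]
    for t in rng:
        px=[proj("top",[*(O+(X*t+Y*f if axis=='x' else X*f+Y*t)/1000),zz]) for f in fixed]
        mp=np.array(px,np.float32)[None]
        out.append(int(cv2.remap(g,mp,None,cv2.INTER_LINEAR).mean()))
    return list(zip(rng,out))
print("x stop",prof(range(-35,36,5),range(80,108,2),'x',.024))
print("rail +y",prof(range(0,50,5),range(-74,-46,2),'y',.024))
print("rail -y",prof(range(0,50,5),range(46,76,2),'y',.024))
```

```text
white 13 [228.8 183.8] [615.4 289.1]
white 13 [317.5 187.8] [602.   -1.4]
white 37 [303.5 195.9] [575.5  44.5]
white 1 [311. 198.] [568.5  19.9]
white 5 [294. 204.] [548.8  75.2]
white 2 [300.5 205. ] [545.6  54.1]
white 5 [308. 205.] [545.6  29.7]
white 11 [226.6 211.1] [525.7 293.7]
white 13 [316.6 215.4] [511.7   1.6]
plate ((562.7862548828125, 146.27877807617188), (337.8023681640625, 133.27101135253906), 87.2730941772461)
x stop [(80, 141), (82, 141), (84, 141), (86, 133), (88, 108), (90, 87), (92, 96), (94, 122), (96, 134), (98, 120), (100, 92), (102, 65), (104, 54), (106, 54)]
rail +y [(-74, 61), (-72, 64), (-70, 80), (-68, 127), (-66, 150), (-64, 127), (-62, 90), (-60, 66), (-58, 84), (-56, 122), (-54, 147), (-52, 147), (-50, 145), (-48, 143)]
rail -y [(46, 135), (48, 135), (50, 132), (52, 132), (54, 143), (56, 144), (58, 120), (60, 78), (62, 58), (64, 48), (66, 43), (68, 49), (70, 57), (72, 58), (74, 57)]
```

{"method": "apply_moves", "body": {
  "rows": "0.58 -0.8 0 0 0 0.155 0;0.58 -0.8 0 0 0 0.155 0;0.58 -0.8 0 0 0 0.155 0;0.58 -0.8 0 0 0 0.155 0;0.58 -0.8 0 0 0 0.155 0;0.58 -0.8 0 0 0 0.155 0;0.58 -0.8 0 0 0 0.155 0;0.58 -0.8 0 0 0 0.155 0;0.58 -0.8 0 0 0 0.155 0;0.58 -0.8 0 0 0 0.155 0;0 -0.9 0 0 0 0.155 0;0 -0.9 0 0 0 0.155 0;0 -0.9 0 0 0 0.155 0;0 -0.9 0 0 0 0.155 0;0 -0.9 0 0 0 0.155 0;0 -0.9 0 0 0 0.155 0;0 -0.9 0 0 0 0.155 0;0 -0.9 0 0 0 0.155 0;0 -0.9 0 0 0 0.155 0;0 -0.9 0 0 0 0.155 0"
}}

```text
clock: 2.1
tcp_pos: [0.4983, -0.0342, 0.2139]
eef_rot: [-0.126, -3.139, -0.0]
contact_force: [0.7, 0.1, 0.9]
grip_width: 0.0455
grip_force: 0.0
```

{"method": "apply_moves", "body": {
  "rows": "0 -0.83 0 0 0 0 0;0 -0.83 0 0 0 0 0;0 -0.83 0 0 0 0 0;0 -0.83 0 0 0 0 0;0 -0.83 0 0 0 0 0;-0.08 -0.83 0 0 0 0 0;0 -0.83 0 0 0 0 0;0 -0.83 0 0 0 0 0;0 -0.83 0 0 0 0 0;0 -0.83 0 0 0 0 0;0 0 -0.6 0 0 0 0;0 0 -0.7 0 0 0 0;0 0 -0.7 0 0 0 0;0 0 -0.5 0 0 0 0;0 0 0 0 0 0 0"
}}

```text
clock: 3.6
tcp_pos: [0.4939, -0.3636, 0.1111]
eef_rot: [-0.127, -3.135, -0.004]
contact_force: [0.3, -0.2, 0.9]
grip_width: 0.0457
grip_force: 0.0
```

Run:
```python
from h import *
print(arm.get_obs()["tcp_pos"])
for n in("side","top"):
    p,d=vision.read_camera(n); np.savez(f"{n}1.npz",p=p,d=d)
    u,v=map(int,proj(n,[.495,-.366,.1])); q=p[max(v-50,0):v+50,u-65:u+65]
    cv2.imwrite(f"pics/{n}1.png",cv2.resize(q,None,fx=4,fy=4))
a=cv2.imread("pics/side1.png");b=cv2.imread("pics/top1.png"); cv2.imwrite("pics/m1.png",cv2.resize(np.vstack([a,b]),(390,600)))
```

```text
[ 0.49390014 -0.36359441  0.11110441]
```

View pics/m1.png

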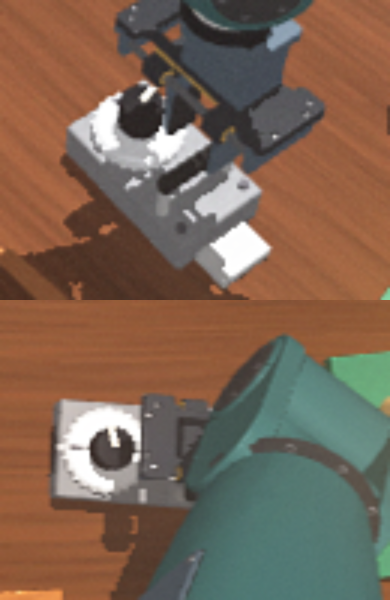

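The side crop shows the fingers straddling the handle bar, with the knob clear of them. I'll descend and grip.

{"method": "apply_moves", "body": {
  "rows": "0 -0.06 -0.4 0 0 0 0;0 0 -0.4 0 0 0 0;0 0 -0.3 0 0 0 0;0 0 0 0 0 0 0;0 0 0 0 0 0 0.8;0 0 0 0 0 0 0.8;0 0 0 0 0 0 0.8;0 0 0 0 0 0 0.8;0 0 0 0 0 0 0.8;0 0 0 0 0 0 0.8",
  "newtons": 45
}}

```text
clock: 4.7
tcp_pos: [0.4957, -0.3671, 0.0704]
eef_rot: [0.127, 3.139, -0.0]
contact_force: [-0.0, 3.6, 6.1]
grip_width: 0.0138
grip_force: 45.0
```

{"method": "apply_moves", "body": {
  "rows": "0 0 0.2 0 0 0 0.8;0 0 0.4 0 0 0 0.8;0 0 0.5 0 0 0 0.8;0 0 0.5 0 0 0 0.8;0 0 0.5 0 0 0 0.8;0 0 0.5 0 0 0 0.8;0 0 0.5 0 0 0 0.8;0 0 0.5 0 0 0 0.8;0 0 0.4 0 0 0 0.8;0 0 0.3 0 0 0 0.8;0 0 0.2 0 0 0 0.8;0 0 0 0 0 0 0.8;0 0 0 0 0 0 0.8;0 0 0 0 0 0 0.8"
}}

```text
clock: 6.1
tcp_pos: [0.4951, -0.3669, 0.249]
eef_rot: [-0.127, -3.138, -0.001]
contact_force: [0.6, -0.6, -6.2]
grip_width: 0.0135
grip_force: 45.0
```

Run:
```python
from h import *
o=arm.get_obs(); print({k:o[k].round(3) for k in("tcp_pos","contact_force","ft_torque","eef_rot","qpos")})
p,d=vision.read_camera("side"); np.savez("side2.npz",p=p,d=d)
u,v=map(int,proj("side",[.495,-.33,.2])); cv2.imwrite("pics/m2.png",cv2.resize(p[v-60:v+70,u-80:u+80],None,fx=4,fy=4))
p,d=vision.read_camera("top"); P=cloud("top",d)
m=(abs(P[...,0]-.5)<.045)&(abs(P[...,1]+.285)<.06)
for a,b in((.21,.235),(.26,.29),(.235,.26)):
    k=m&(P[...,2]>a)&(P[...,2]<b); q=P[k]
    if len(q)<20: continue
    A=np.c_[q[:,:2]-q[:,:2].mean(0),np.ones(len(q))]; print(a,len(q),q.mean(0).round(4),np.linalg.lstsq(A,q[:,2],rcond=None)[0].round(3), cv2.minAreaRect((q[:,:2]*1000).astype(np.float32)))
```

```text
{'tcp_pos': array([ 0.495, -0.367,  0.249]), 'contact_force': array([ 0.602, -0.569, -6.17 ]), 'ft_torque': array([-0.104, -0.065, -0.02 ]), 'eef_rot': array([-1.270e-01, -3.138e+00, -1.000e-03]), 'qpos': array([-0.676,  0.21 ,  1.887, -0.   ,  1.046, -2.166])}
0.21 471 [ 0.4919 -0.2695  0.2256] [ 0.032 -0.037  0.226] ((500.34088134765625, -289.1551818847656), (111.11345672607422, 89.12125396728516), 89.56719970703125)
0.26 218 [ 0.5006 -0.2837  0.2721] [ 0.033 -0.052  0.272] ((501.58233642578125, -283.37261962890625), (37.40735626220703, 42.82048416137695), 79.85655212402344)
0.235 386 [ 0.4984 -0.2762  0.2382] [-0.003  0.024  0.238] ((501.2497253417969, -279.12725830078125), (86.08506774902344, 73.63288879394531), 0.14273542165756226)
```

View pics/m2.png

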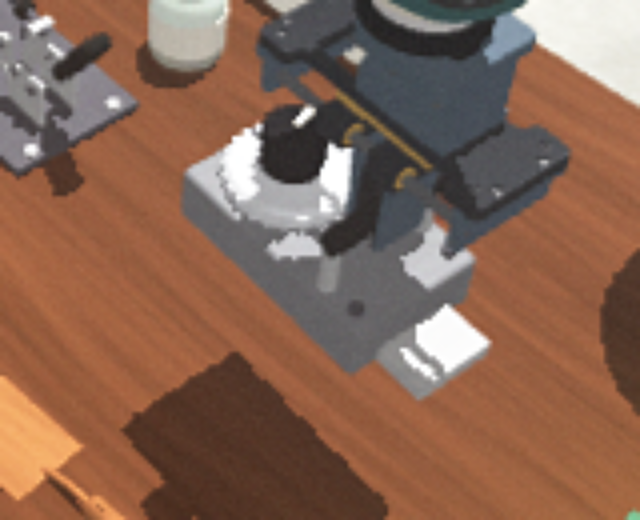

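The box hangs nearly level, with the handle firmly held. I'll carry it over to the bracket.

{"method": "apply_moves", "body": {
  "rows": "0.05 0.3 0 0 0 0.02 0.8;0.1 0.6 0 0 0 0.02 0.8;0.1 0.8 0 0 0 0.02 0.8;0.1 0.8 0 0 0 0.02 0.8;0.1 0.8 0 0 0 0.02 0.8;0.1 0.8 0 0 0 0.02 0.8;0.1 0.8 0 0 0 0.02 0.8;0.1 0.8 0 0 0 0.02 0.8;0.1 0.8 0 0 0 0.02 0.8;0.1 0.8 0 0 0 0.02 0.8;0.1 0.8 0 0 0 0.02 0.8;0.1 0.8 0 0 0 0.02 0.8;0.1 0.8 0 0 0 0.02 0.8;0.1 0.8 0 0 0 0.02 0.8;0.1 0.8 0 0 0 0.02 0.8;0.1 0.8 0 0 0 0.02 0.8;0.1 0.6 0 0 0 0.02 0.8;0.1 0.5 0 0 0 0 0.8;0 0.2 0 0 0 0 0.8;0 0 0 0 0 0 0.8"
}}

```text
clock: 8.2
tcp_pos: [0.5649, 0.1698, 0.2496]
eef_rot: [-0.071, -3.14, 0.0]
contact_force: [0.1, -2.4, -5.8]
grip_width: 0.0137
grip_force: 45.0
```

{"method": "apply_moves", "body": {
  "rows": "0 0 -0.2 0 0 0 0.8;0 0 -0.5 0 0 0 0.8;0 0 -0.5 0 0 0 0.8;0 0 -0.5 0 0 0 0.8;0 0 -0.4 0 0 0 0.8;0 0 -0.2 0 0 0 0.8;0 0 0 0 0 0 0.8;0 0 0 0 0 0 0.8"
}}

```text
clock: 9.0
tcp_pos: [0.5658, 0.1688, 0.1584]
eef_rot: [0.074, 3.14, 0.0]
contact_force: [-0.1, -0.9, -5.2]
grip_width: 0.0139
grip_force: 45.0
```

Run:
```python
from h import *
o=arm.get_obs(); print({k:o[k].round(4) for k in("tcp_pos","contact_force","eef_rot","qpos")})
t=o["tcp_pos"]; Z=t[2]-.067  # underside
p,d=vision.read_camera("top"); P=cloud("top",d); np.savez("top3.npz",p=p,d=d)
a=np.radians(87.3);X=np.array([np.cos(a),np.sin(a)]);Y=np.array([-X[1],X[0]]);O=np.array([.5664,.215])
def loc(P): q=P[...,:2]-O; return q@X*1000,q@Y*1000
lx,ly=loc(P)
k=(abs(lx)<140)&(abs(ly)<80)
for n,lo,hi in(("knob",Z+.086,Z+.1),("ring",Z+.05,Z+.064),("top",Z+.036,Z+.05)):
    m=k&(P[...,2]>lo)&(P[...,2]<hi)&(lx>-10); q=np.c_[lx[m],ly[m]].astype(np.float32); r=cv2.minAreaRect(q); print(n,len(q),np.round(r[0],1),np.round(r[1],1),round(r[2],1),P[m][:,2].mean(), q.min(0),q.max(0))
u,v=map(int,proj("top",[*O,.1])); A=cv2.resize(p[v-50:v+40,u-60:u+70],None,fx=4,fy=4)
p,d=vision.read_camera("side"); np.savez("side3.npz",p=p,d=d)
u,v=map(int,proj("side",[*O,.1])); B=cv2.resize(p[max(v-45,0):v+45,u-65:u+65],None,fx=4,fy=4)
cv2.imwrite("pics/m3.png",cv2.resize(np.vstack([A,B]),(433,600)))
```

```text
{'tcp_pos': array([0.5658, 0.1688, 0.1584]), 'contact_force': array([-0.1201, -0.945 , -5.2459]), 'eef_rot': array([7.3800e-02, 3.1402e+00, 2.0000e-04]), 'qpos': array([ 0.2504,  0.2829,  1.9858, -0.    ,  0.8723, -1.2734])}<stdin>:10: RuntimeWarning: Mean of empty slice.
  ret = ret.dtype.type(ret / rcount)
Traceback (most recent call last):
ValueError: zero-size array to reduction operation minimum which has no identity
```

Run:
```python
from h import *
O=[.5664,.215]
z=np.load("top3.npz");p=z["p"]
u,v=map(int,proj("top",[*O,.1])); A=cv2.resize(p[v-50:v+40,u-60:u+70],None,fx=4,fy=4)
p,d=vision.read_camera("side"); np.savez("side3.npz",p=p,d=d)
u,v=map(int,proj("side",[*O,.1])); B=cv2.resize(p[max(v-45,0):v+45,u-65:u+65],None,fx=4,fy=4)
cv2.imwrite("pics/m3.png",cv2.resize(np.vstack([A,B]),(433,600)))
```

```text
(no output)
```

View pics/m3.png

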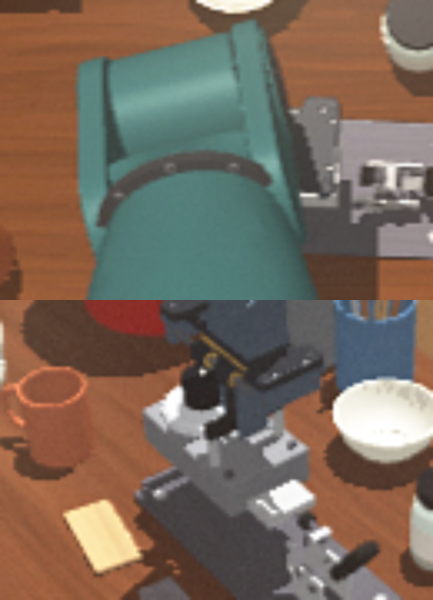

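The side view shows the box above the bracket, aligned with its rails, and the lip lines up between the stubs. I'll lower to just above the rails and check numerically from the side.

{"method": "apply_moves", "body": {
  "rows": "-0.02 0.03 -0.3 0 0 0 0.8;0 0 -0.4 0 0 0 0.8;0 0 -0.4 0 0 0 0.8;0 0 -0.3 0 0 0 0.8;0 0 0 0 0 0 0.8;0 0 0 0 0 0 0.8"
}}

```text
clock: 9.7
tcp_pos: [0.5645, 0.17, 0.1015]
eef_rot: [-0.073, -3.14, 0.0]
contact_force: [0.4, -1.2, -6.2]
grip_width: 0.0139
grip_force: 45.0
```

Run:
```python
from h import *
o=arm.get_obs(); t=o["tcp_pos"]; Z=t[2]-.0704; print(t,o["contact_force"],Z)
a=np.radians(87.3);X=np.array([np.cos(a),np.sin(a)]);Y=np.array([-X[1],X[0]]);O=np.array([.5664,.215])
def show(tag,p,d,c,th,zl,name,Z):
    X=np.array([np.cos(th),np.sin(th)]);Y=np.array([-X[1],X[0]])
    P=cloud("side",d); q=P[...,:2]-c; lx=q@X*1000; ly=q@Y*1000
    for n,lo,hi,xr in(("knob",.088,.099,(10,65)),("boxtop",.04,.048,(-84,84)),("lip",.009,.019,(-126,-90))):
        m=(lx>xr[0])&(lx<xr[1])&(abs(ly)<58)&(P[...,2]>Z+lo)&(P[...,2]<Z+hi)
        if m.sum()<5: print(tag,n,"none"); continue
        print(tag,n,m.sum(),[lx[m].min().round(1),lx[m].max().round(1),lx[m].mean().round(1)],[ly[m].min().round(1),ly[m].max().round(1),ly[m].mean().round(1)],np.median(P[m][:,2]-Z).round(4))
z=np.load("side0.npz"); show("start",z["p"],z["d"],np.array([.4987,-.3217]),np.radians(85.3),0,"",0)
p,d=vision.read_camera("side"); show("now",p,d,O,a,0,"",Z)
```

```text
[0.56453807 0.17000253 0.10149918] [ 0.3719984  -1.20009676 -6.20342833] 0.03109917968855659
start knob 159 [np.float64(13.1), np.float64(56.6), np.float64(33.4)] [np.float64(-20.9), np.float64(22.2), np.float64(0.9)] 0.0946
start boxtop 830 [np.float64(-84.0), np.float64(83.6), np.float64(-29.5)] [np.float64(-53.2), np.float64(52.9), np.float64(10.2)] 0.0447
start lip 242 [np.float64(-124.6), np.float64(-90.1), np.float64(-107.9)] [np.float64(-30.0), np.float64(30.1), np.float64(0.8)] 0.0148
now knob 57 [np.float64(11.6), np.float64(52.1), np.float64(30.1)] [np.float64(-13.6), np.float64(19.4), np.float64(5.9)] 0.0938
now boxtop 356 [np.float64(-84.0), np.float64(83.5), np.float64(-33.8)] [np.float64(-53.4), np.float64(53.0), np.float64(14.2)] 0.0448
now lip 104 [np.float64(-125.6), np.float64(-90.2), np.float64(-106.4)] [np.float64(-30.2), np.float64(29.1), np.float64(1.8)] 0.0151
```

{"method": "apply_moves", "body": {
  "rows": "0 0 -0.15 0 0 0 0.8;0 0 -0.15 0 0 0 0.8;0 0 -0.08 0 0 0 0.8;0 0 -0.05 0 0 0 0.8;0 0 -0.04 0 0 0 0.8;0 0 -0.02 0 0 0 0.8;0 0 0 0 0 0 0.8;0 0 0 0 0 0 0.8"
}}

```text
clock: 10.55
tcp_pos: [0.5648, 0.1701, 0.0825]
eef_rot: [0.073, 3.14, 0.0]
contact_force: [-0.3, -0.6, -7.4]
grip_width: 0.014
grip_force: 45.0
```

{"method": "apply_moves", "body": {
  "rows": "0 0 -0.03 0 0 0 0.8;0 0 -0.03 0 0 0 0.8;0 0 -0.02 0 0 0 0.8;0 0 0 0 0 0 0.8;0 0 0 0 0 0 0.8"
}}

```text
clock: 11.05
tcp_pos: [0.5648, 0.17, 0.0803]
eef_rot: [-0.073, -3.141, 0.0]
contact_force: [-8.9, -3.0, 16.3]
grip_width: 0.0136
grip_force: 45.0
```

Contact is made at the expected height. I'll release gently and rise.

{"method": "apply_moves", "body": {
  "rows": "0 0 0.01 0 0 0 0.5;0 0 0 0 0 0 0.4;0 0 0 0 0 0 0.2;0 0 0 0 0 0 0;0 0 0 0 0 0 0;0 0 0 0 0 0 0",
  "newtons": 10
}}

```text
clock: 11.65
tcp_pos: [0.5647, 0.1701, 0.0795]
eef_rot: [0.074, 3.141, 0.0]
contact_force: [-0.5, 0.6, 0.5]
grip_width: 0.0457
grip_force: 0.0
```

{"method": "apply_moves", "body": {
  "rows": "0 0 0.2 0 0 0 0;0 0 0.5 0 0 0 0;0 0 0.7 0 0 0 0;0 0 0.7 0 0 0 0;0 0 0.7 0 0 0 0;0 0 0.6 0 0 0 0;0 -0.5 0.4 0 0 0 0.9;0 -0.7 0 0 0 0 1;0 -0.8 0 0 0 0 1;0 -0.9 0 0 0 0 1;0 -0.9 0 0 0 0 1;0 -0.7 0 0 0 0 1;0 -0.3 0 0 0 0 1;0 0 0 0 0 0 1",
  "newtons": 20
}}

```text
clock: 13.05
tcp_pos: [0.5647, -0.0229, 0.2319]
eef_rot: [0.076, 3.14, -0.0]
contact_force: [0.2, 1.0, 0.3]
grip_width: 0.0004
grip_force: 0.0
```

Run:
```python
from h import *
o=arm.get_obs(); t=o["tcp_pos"]; print(t,o["contact_force"],o["grip_width"])
a=np.radians(87.3);X=np.array([np.cos(a),np.sin(a)]);Y=np.array([-X[1],X[0]]);O=np.array([.5664,.215]);Z=.01
I={}
for n in("side","top"):
    p,d=vision.read_camera(n); I[n]=p; P=cloud(n,d); q=P[...,:2]-O; lx=q@X*1000; ly=q@Y*1000
    for k,lo,hi,xr in(("knob",.088,.099,(10,65)),("ring",.054,.062,(-20,90)),("boxtop",.04,.048,(-95,95)),("lip",.009,.019,(-130,-92)),("grip",.06,.14,(-265,-205)),("arm",.05,.14,(-200,-130))):
        m=(lx>xr[0])&(lx<xr[1])&(abs(ly)<58)&(P[...,2]>Z+lo)&(P[...,2]<Z+hi)
        if m.sum()<5: print(n,k,"none"); continue
        print(n,k,m.sum(),np.round([lx[m].min(),lx[m].max(),lx[m].mean(),ly[m].min(),ly[m].max(),ly[m].mean()],1),np.median(P[m][:,2]-Z).round(4),P[m][:,2].std().round(4))
A=[]
for n in I:
    u,v=map(int,proj(n,[*(O-X*.06),.05])); A.append(cv2.resize(I[n][max(v-45,0):v+45,u-80:u+80],None,fx=4,fy=4)[:345])
cv2.imwrite("pics/m4.png",cv2.resize(np.vstack(A),(540,600)))
```

```text
[ 0.56470654 -0.02288967  0.23193717] [0.18973198 0.98956582 0.32459078] 0.00044893728677685286
side knob 81 [ 11.   53.9  30.3 -21.7  19.6   0.3] 0.0943 0.0024
side ring 157 [ -3.7  78.   26.5 -43.1  46.2   7. ] 0.0582 0.0019
side boxtop 413 [-91.7  85.4 -37.3 -53.8  51.6   8.7] 0.0446 0.0019
side lip 108 [-127.4  -92.2 -107.1  -43.7   56.1    9.8] 0.0149 0.0024
side grip 86 [-257.5 -208.5 -239.2  -14.5   13.5    5.1] 0.1159 0.0195
side arm 124 [-197.5 -137.5 -165.5  -17.8   27.4    5. ] 0.0751 0.0178
top knob 156 [ 12.5  55.6  34.6 -20.   22.8   1. ] 0.0941 0.002
top ring 386 [ -8.3  78.6  32.7 -44.7  44.2   3.1] 0.0576 0.002
top boxtop 836 [-86.1  84.1 -20.6 -51.2  53.    3. ] 0.044 0.002
top lip 216 [-1.241e+02 -9.200e+01 -1.062e+02 -5.690e+01  5.660e+01  1.000e-01] 0.0144 0.0023
top grip none
top arm 9 [-144.5 -138.  -142.    17.5   26.9   22.9] 0.0623 0.0031
```

View pics/m4.png

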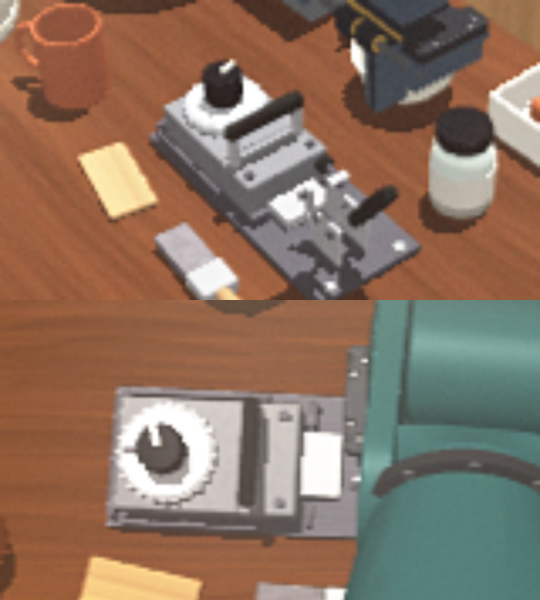

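The box sits flat and within about 1 mm in the bracket, and the ring mark still points to +x. The clamp is open. Next is the clamp handle.

{"method": "apply_moves", "body": {
  "rows": "-0.21 0.5 0 0 0 0 1;0 0 -0.4 0 0 0 1;0 0 -0.6 0 0 0 1;0 0 -0.7 0 0 0 1;0 0 -0.5 0 0 0 1;0 0 -0.3 0 0 0 1;0 0 -0.08 0 0 0 1;0 0 0 0 0 0 1"
}}

```text
clock: 13.95
tcp_pos: [0.5564, -0.0015, 0.1285]
eef_rot: [-0.073, -3.141, -0.0]
contact_force: [-0.1, 0.8, -0.2]
grip_width: 0.0007
grip_force: 0.0
```

{"method": "apply_moves", "body": {
  "rows": "-0.01 -0.2 -0.1 0 0 0 1;-0.01 -0.2 -0.13 0 0 0 1;-0.01 -0.13 -0.12 0 0 0 1;-0.01 -0.13 -0.12 0 0 0 1;-0.01 -0.11 -0.14 0 0 0 1;-0.01 -0.11 -0.14 0 0 0 1;0 -0.09 -0.155 0 0 0 1;0 -0.09 -0.155 0 0 0 1"
}}

```text
clock: 14.75
tcp_pos: [0.555, -0.0456, 0.0865]
eef_rot: [0.074, 3.138, -0.001]
contact_force: [1.7, -1.8, 4.9]
grip_width: 0.0003
grip_force: 1.9
```

{"method": "apply_moves", "body": {
  "rows": "0 -0.04 -0.17 0 0 0 1;0 -0.04 -0.17 0 0 0 1;0 -0.03 -0.17 0 0 0 1;0 -0.02 -0.17 0 0 0 1;0 0 -0.1 0 0 0 1;0 0 -0.05 0 0 0 1;0 0 0 0 0 0 1;0 0 0 0 0 0 1"
}}

```text
clock: 15.55
tcp_pos: [0.5536, -0.0496, 0.0533]
eef_rot: [-0.073, -3.14, 0.0]
contact_force: [-7.0, -1.8, 16.4]
grip_width: 0.0004
grip_force: 8.1
```

The handle is on its stop at the locked height (tip z 0.053, 16 N). I'll rise and move to the knob.

{"method": "apply_moves", "body": {
  "rows": "0 0 0.3 0 0 0 1;0 0 0.6 0 0 0 1;0 0 0.8 0 0 0 1;0 0 0.9 0 0 0 1;0 0 0.9 0 0 0 1;0 0 0.5 0 0 0 0;0 -0.5 0 0 0 0 -1;0 -0.8 0 0 0 0 -1;0 -0.8 0 0 0 0 -1;0 -0.8 0 0 0 0 -1;0 -0.3 0 0 0 0 -1;0 0 0 0 0 0 -1"
}}

```text
clock: 16.75
tcp_pos: [0.5539, -0.1784, 0.2129]
eef_rot: [0.076, 3.14, -0.0]
contact_force: [-0.7, 0.6, -0.2]
grip_width: 0.0535
grip_force: 0.0
```

Run:
```python
from h import *
o=arm.get_obs(); t=o["tcp_pos"]; print(t,o["contact_force"],o["grip_width"],o["qpos"].round(3))
a=np.radians(87.3);X=np.array([np.cos(a),np.sin(a)]);Y=np.array([-X[1],X[0]]);O=np.array([.5664,.215]);Z=.01
I={}
for n in("side","top"):
    p,d=vision.read_camera(n); I[n]=p; P=cloud(n,d); q=P[...,:2]-O; lx=q@X*1000; ly=q@Y*1000
    for k,lo,hi,xr in(("knob",.088,.099,(10,65)),("boxtop",.04,.048,(-95,95)),("grip",.02,.14,(-300,-215)),("arm",.02,.14,(-200,-95))):
        m=(lx>xr[0])&(lx<xr[1])&(abs(ly)<58)&(P[...,2]>Z+lo)&(P[...,2]<Z+hi)
        if m.sum()<5: print(n,k,"none"); continue
        print(n,k,m.sum(),np.round([lx[m].min(),lx[m].max(),lx[m].mean(),ly[m].min(),ly[m].max(),ly[m].mean()],1),np.median(P[m][:,2]-Z).round(4),P[m][:,2].std().round(4))
    if n=="top":
        c=O+X*.035+Y*.001; zk=.104
        v,u=np.mgrid[0:400,0:640]; r=np.stack([(ray(n,0,0,zk))]) # dark knob + white pointer on plane z=.104
        W=np.array([[ray(n,uu,vv,zk)[:2] for uu in range(200,300)] for vv in range(160,240)])
        g=p[160:240,200:300].min(2)
        dk=(g<90)&(np.hypot(*(W-c).transpose(2,0,1))<.023); cc=(W[dk].min(0)+W[dk].max(0))/2
        rr=W-cc; m=(np.hypot(rr[...,0],rr[...,1])<.019)&(g>140); s=rr[m]; print("knob c",cc,"pointer n",m.sum(),s.mean(0))
        th=np.arctan2(s[:,1].mean(),s[:,0].mean()); print("pointer cw angle from +x:",a-th)
A=[]
for n in I:
    u,v=map(int,proj(n,[*(O-X*.06),.05])); A.append(cv2.resize(I[n][max(v-45,0):v+45,u-80:u+80],None,fx=4,fy=4)[:345])
cv2.imwrite("pics/m5.png",cv2.resize(np.vstack(A),(540,600)))
```

```text
[ 0.55385584 -0.17843334  0.21293417] [-0.71367053  0.60571611 -0.16990391] 0.05352541711490987 [-0.352  0.196  1.978  0.     0.967 -1.874]
side knob 76 [ 12.2  52.2  31.2 -22.7  20.9   0.1] 0.0945 0.0022
side boxtop 407 [-89.7  82.5 -36.3 -52.3  54.4   9.4] 0.0447 0.0018
side grip 174 [-300.  -216.  -262.1  -15.    13.6    1.6] 0.0432 0.0041
side arm 244 [-199.8 -104.8 -163.8  -23.9   25.9    2.6] 0.0444 0.0105
top knob 152 [ 13.2  55.8  34.5 -19.   22.7   1.6] 0.0936 0.0022
top boxtop 845 [-86.3  83.6 -19.5 -51.1  52.7   3.6] 0.0438 0.002
top grip 219 [-297.2 -217.6 -257.8  -14.5   14.1    0.7] 0.0425 0.003
top arm 277 [-199.2  -98.5 -154.8  -20.4   44.     2.7] 0.046 0.0075Traceback (most recent call last):
  File "<stdin>", line 14, in <module>
  File "h.py", line 14, in ray
    f,cx,cy,e,M=cam(n); r=M@np.array([(u-cx)/f,(v-cy)/f,1]); return e+r*(z-e[2])/r[2]
                ~~~^^^
  File "h.py", line 5, in cam
    c=vision.calibration(n); f=200/np.tan(np.radians(c["fov_y"])/2)
ValueError: time passes only in moves, steps and waits
```

The handle now lies level at z ≈ 0.053, so the clamp is locked. I'll redo the pointer measurement with the calibration cached.

```bash
sed -i 's/^def cam/import functools\n@functools.cache\ndef cam/' h.py
cat > k.py <<'E'
from h import *
def look(name):
    a=np.radians(87.3);X=np.array([np.cos(a),np.sin(a)]);Y=np.array([-X[1],X[0]]);O=np.array([.5664,.215])
    p,d=vision.read_camera("top"); q,_=vision.read_camera("side")
    def plane(z): return np.array([[ray("top",u,v,z)[:2] for u in range(200,300)] for v in range(160,240)])
    g=p[160:240,200:300].min(2); c=O+X*.035+Y*.001
    W=plane(.104); rr=W-c; m=(np.hypot(rr[...,0],rr[...,1])<.017)&(g>130); s=rr[m]
    print("pointer",m.sum(),"rad cw",a-np.arctan2(s[:,1].mean(),s[:,0].mean()))
    W=plane(.068); rr=W-c; R_=np.hypot(rr[...,0],rr[...,1]); m=(R_>.027)&(R_<.037)&(g<130)&((rr@X)>.015); s=rr[m]
    print("ringmark",m.sum(),"rad cw",a-np.arctan2(s[:,1].mean(),s[:,0].mean()) if m.sum() else None)
    A=[]
    for n,i in(("side",q),("top",p)):
        u,v=map(int,proj(n,[*(O-X*.06),.05])); A.append(cv2.resize(i[max(v-45,0):v+45,u-80:u+80],None,fx=4,fy=4)[:345])
    cv2.imwrite(name,cv2.resize(np.vstack(A),(540,600)))
E
python3 -c "
from k import *
look('pics/m5.png')"
```

```text
pointer 16 rad cw 1.1100080964263257
ringmark 8 rad cw 0.29109883085923305
```

View pics/m5.png

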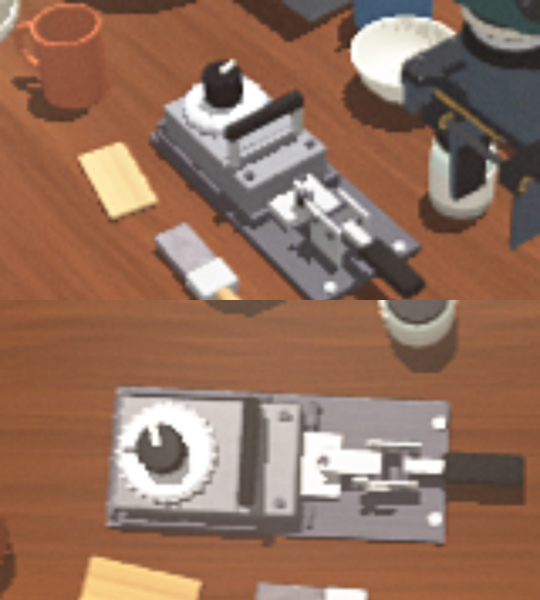

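The clamp is locked with its pad on the lip. The pointer is about 1.1–1.35 rad clockwise and the ring mark is at +x. I'll go over the knob.

{"method": "apply_moves", "body": {
  "rows": "0.03 0.4 0 0 0 0 -1;0.03 0.8 0 0 0 0 -1;0.03 0.8 0 0 0 0 -1;0.03 0.8 0 0 0 0 -1;0.03 0.8 0 0 0 0 -1;0.03 0.8 0 0 0 0 -1;0.03 0.8 0 0 0 0 -1;0.03 0.8 0 0 0 0 -1;0.03 0.8 0 0 0 0 -1;0.03 0.8 0 0 0 0 -1;0.03 0.8 0 0 0 0 -1;0 0.8 0 0 0 0 -1;0 0.8 0 0 0 0 -1;0 0.5 0 0 0 0 -1;0 0.2 0 0 0 0 -1;0 0 0 0 0 0 -1;0 0 0 0 0 0 -1"
}}

```text
clock: 18.65
tcp_pos: [0.5666, 0.2502, 0.2126]
eef_rot: [-0.073, -3.14, 0.0]
contact_force: [0.1, -0.4, -0.7]
grip_width: 0.0912
grip_force: 0.0
```

{"method": "apply_moves", "body": {
  "rows": "0 0 -0.4 0 0 0 -1;0 0 -0.6 0 0 0 -1;0 0 -0.7 0 0 0 -1;0 0 -0.6 0 0 0 -1;0 0 -0.5 0 0 0 -1;0 0 -0.3 0 0 0 -1;0 0 -0.15 0 0 0 -1;0 0 0 0 0 0 -1;0 0 0 0 0 0 -1"
}}

```text
clock: 19.55
tcp_pos: [0.5675, 0.2504, 0.0834]
eef_rot: [0.074, 3.14, 0.001]
contact_force: [1.3, -0.2, 0.1]
grip_width: 0.0912
grip_force: 0.0
```

{"method": "apply_moves", "body": {
  "rows": "0 0 0 0 0 0 0.3;0 0 0 0 0 0 0.3;0 0 0 0 0 0 0.3;0 0 0 0 0 0 0.3;0 0 0 0 0 0 0.3;0 0 0 0 0 0 0.3;0 0 0 0 0 0 0.3",
  "newtons": 12
}}

```text
clock: 20.25
tcp_pos: [0.5672, 0.2508, 0.0829]
eef_rot: [0.074, 3.14, 0.001]
contact_force: [-0.1, 2.1, -1.4]
grip_width: 0.0417
grip_force: 12.0
```

```bash
python3 -c "
from h import *
o=arm.get_obs(); print({k:np.round(v,4) for k,v in o.items()})"
```

```text
{'clock': np.float64(20.25), 'qpos': array([ 3.7860e-01,  4.3640e-01,  1.9436e+00,  7.0000e-04,  7.6090e-01,
       -1.1457e+00]), 'joint_velocities': array([-0.0012,  0.0027,  0.0029, -0.0048,  0.0024, -0.001 ]), 'tau': array([-2.07450e+00, -7.15620e+01, -3.34475e+01, -6.05500e-01,
        1.77900e-01, -1.19000e-02]), 'tcp_pos': array([0.5672, 0.2508, 0.0829]), 'eef_rot': array([7.3900e-02, 3.1403e+00, 1.1000e-03]), 'contact_force': array([-0.1317,  2.0589, -1.4494]), 'ft_torque': array([0.3199, 0.08  , 0.0409]), 'grip_force': np.float64(11.9968), 'grip_width': np.float64(0.0417)}
```

{"method": "apply_moves", "body": {
  "rows": "0 0 0 0 0 0.4 0.3;0 0 0 0 0 0.7 0.3;0 0 0 0 0 0.7 0.3;0 0 0 0 0 0.7 0.3;0 0 0 0 0 0.7 0.3;0 0 0 0 0 0.7 0.3;0 0 0 0 0 0.7 0.3;0 0 0 0 0 0.7 0.3;0 0 0 0 0 0.7 0.3;0 0 0 0 0 0.7 0.3;0 0 0 0 0 0.7 0.3;0 0 0 0 0 0.7 0.3;0 0 0 0 0 0.7 0.3;0 0 0 0 0 0.4 0.3"
}}

```text
clock: 21.65
tcp_pos: [0.5673, 0.2506, 0.0828]
eef_rot: [-1.332, 2.845, -0.0]
contact_force: [1.3, 0.8, -0.5]
grip_width: 0.0414
grip_force: 12.0
```

```bash
python3 -c "
from h import *
o=arm.get_obs(); print({k:np.round(o[k],4) for k in ('qpos','ft_torque','contact_force','tcp_pos','eef_rot')})"
```

```text
{'qpos': array([ 0.3784,  0.4365,  1.9436,  0.    ,  0.7609, -2.0684]), 'ft_torque': array([ 0.1918, -0.2289, -0.0137]), 'contact_force': array([ 1.2796,  0.8003, -0.5134]), 'tcp_pos': array([0.5673, 0.2506, 0.0828]), 'eef_rot': array([-1.3321,  2.8445, -0.    ])}
```

{"method": "apply_moves", "body": {
  "rows": "0 0 0 0 0 0.5 0.3;0 0 0 0 0 0.5 0.3;0 0 0 0 0 0.5 0.3;0 0 0 0 0 0.5 0.3;0 0 0 0 0 0.3 0.3"
}}

```text
clock: 22.15
tcp_pos: [0.5674, 0.2506, 0.0828]
eef_rot: [-1.649, 2.673, -0.0]
contact_force: [1.8, 0.4, -1.2]
grip_width: 0.0414
grip_force: 12.0
```

```bash
python3 -c "
from h import *
o=arm.get_obs(); print({k:np.round(o[k],4) for k in ('qpos','ft_torque','contact_force','tau')})"
```

```text
{'qpos': array([ 3.7830e-01,  4.3650e-01,  1.9435e+00, -1.0000e-04,  7.6070e-01,
       -2.2976e+00]), 'ft_torque': array([ 0.1581, -0.3792, -0.044 ]), 'contact_force': array([ 1.8295,  0.4194, -1.1809]), 'tau': array([ 9.36000e-02, -7.14868e+01, -3.28767e+01, -5.32000e-02,
        5.38800e-01,  2.31900e-01])}
```

{"method": "apply_moves", "body": {
  "rows": "0 0 0 0 0 0.4 0.3;0 0 0 0 0 0.4 0.3;0 0 0 0 0 0.4 0.3"
}}

```text
clock: 22.45
tcp_pos: [0.5674, 0.2505, 0.0828]
eef_rot: [-1.805, 2.57, -0.0]
contact_force: [1.7, 0.4, -1.1]
grip_width: 0.0416
grip_force: 12.0
```

```bash
python3 -c "
from h import *
o=arm.get_obs(); print({k:np.round(o[k],4) for k in ('qpos','ft_torque','contact_force','tau')})"
```

```text
{'qpos': array([ 3.7830e-01,  4.3660e-01,  1.9435e+00, -1.0000e-04,  7.6070e-01,
       -2.4173e+00]), 'ft_torque': array([ 0.1663, -0.2918, -0.0398]), 'contact_force': array([ 1.7158,  0.3559, -1.1184]), 'tau': array([ 2.51500e-01, -7.15697e+01, -3.28060e+01, -1.39000e-02,
        5.93200e-01,  7.77400e-01])}
```

{"method": "apply_moves", "body": {
  "rows": "0 0 0 0 0 0.4 0.3;0 0 0 0 0 0.4 0.3;0 0 0 0 0 0.3 0.3"
}}

```text
clock: 22.75
tcp_pos: [0.5671, 0.2504, 0.0827]
eef_rot: [-1.944, 2.468, 0.0]
contact_force: [-0.1, 0.3, -0.1]
grip_width: 0.0413
grip_force: 12.0
```

```bash
python3 -c "
from h import *
o=arm.get_obs(); print({k:np.round(o[k],4) for k in ('qpos','ft_torque','contact_force','tau')})"
```

```text
{'qpos': array([ 3.7820e-01,  4.3650e-01,  1.9438e+00,  1.0000e-04,  7.6120e-01,
       -2.5269e+00]), 'ft_torque': array([ 1.041e-01,  2.000e-04, -3.917e-01]), 'contact_force': array([-0.1488,  0.2515, -0.1013]), 'tau': array([ 7.37400e-01, -7.13600e+01, -3.37247e+01, -2.58600e-01,
        8.26000e-02,  5.92000e-02])}
```

The torque jumped to -0.39 N m after about 1.38 rad, so the knob is on its off stop. I'll release, rise, back away and check.

{"method": "apply_moves", "body": {
  "rows": "0 0 0 0 0 0 0.3;0 0 0 0 0 0 -0.3;0 0 0 0 0 0 -0.8;0 0 0 0 0 0 -0.8;0 0 0 0 0 0 -0.8;0 0 0.3 0 0 0 -0.8;0 0 0.6 0 0 0 -0.8;0 0 0.8 0 0 0 -0.8;0 0 0.8 0 0 0 -0.8;0 0 0.6 0 0 0 -0.8;0 -0.4 0.3 0 0 -0.5 -0.8;0 -0.8 0 0 0 -0.8 -0.8;0 -0.8 0 0 0 -0.8 -0.8;0 -0.8 0 0 0 -0.8 -0.8;0 -0.9 0 0 0 -0.8 -0.8;0 -0.9 0 0 0 -0.8 -0.8;0 -0.9 0 0 0 -0.8 -0.8;0 -0.9 0 0 0 -0.8 -0.8;0 -0.9 0 0 0 -0.8 -0.8;0 -0.9 0 0 0 -0.8 -0.8"
}}

```text
clock: 24.75
tcp_pos: [0.5662, -0.0797, 0.2188]
eef_rot: [0.865, -3.02, -0.0]
contact_force: [0.2, 1.1, 0.9]
grip_width: 0.0819
grip_force: 0.0
```

{"method": "apply_moves", "body": {
  "rows": "0 -0.8 0 0 0 0 -0.8;0 -0.8 0 0 0 0 -0.8;0 -0.6 0 0 0 0 -0.8;0 -0.3 0 0 0 0 -0.8;0 0 0 0 0 0 -0.8;0 0 0 0 0 0 -0.8"
}}

```text
clock: 25.35
tcp_pos: [0.5667, -0.1771, 0.2186]
eef_rot: [0.872, -3.018, -0.001]
contact_force: [0.5, 1.0, -0.1]
grip_width: 0.0817
grip_force: 0.0
```

```bash
python3 -c "
from k import *
look('pics/m6.png')"
```

```text
pointer 10 rad cw 0.06735557855529262
ringmark 10 rad cw 0.3412836642665158
```

View pics/m6.png

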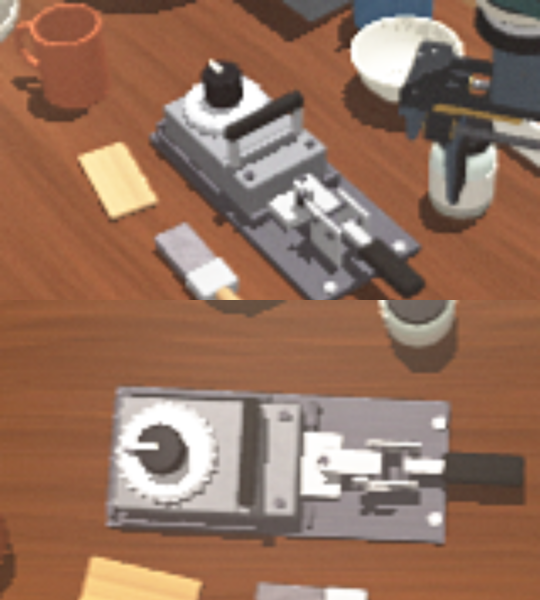

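The pointer now points along the box's +x end (0.07 rad by pixels). The ring mark is unchanged at about (127,452), the clamp is locked, and the robot is clear of everything. I'll hand the job in.

```bash
python3 -c "
from h import *
print(arm.finish_job())"
```

```text
the job is handed in; nothing more can be done
None
```

The job is handed in: the box sits flat in its bracket with the clamp locked on its lip, the inner knob is at its off stop, and the ring mark and bystanders looked unmoved in the last pictures.

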